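Fetch the ferrule tray from behind the adhesive bottles

ROBOT

A 7-joint arm with a two-finger parallel gripper is mounted at the origin on the work surface. World frame = base frame: x ahead of the robot, y to its left, z up, the work surface at z = 0. Lengths are in m, angles in rad, forces in N, time in s.
With the tool pointing down it reaches from about 0.4 to 0.85 m from the base axis. Payload 10.4 kg.
Tool frame: the origin (TCP) lies midway between the tips of the shut fingers; the grasp point (between the pads) lies 19 mm behind it; z points along the fingers, y is the line along which they close (so a half turn about z gives the same grasp; the last joint's range is limited). The gripper opens to 87 mm and grips with 3 to 60 N. Pads are 19 mm wide; open, the fingers measure 117 mm over their backs; the gripper's body (75 mm by 190 mm) begins 51 mm behind the grasp point.
Start: joints at [1.322, 0.332, -0.065, 1.46, 0.022, 1.35, -0.088], TCP at [0.14, -0.609, 0.223] pointing down, gripper open.
Joint ranges: [-2.6, 2.6], [-0.5, 2.12], [-1.47, 1.34], [0.16, 2.42], [-1.27, 4.41], [0.06, 2.06], [-2.6, 2.6]. Speed limits (rad/s): [2.22, 2.22, 2.79, 2.79, 3.14, 3.14, 3.14].

INTERFACE

Orientations are given as a unit quaternion [x, y, z, w].
In Python, from bench import r gives the robot as it stands.
- The arm moves only by the tool move_arm, never from a script. Its argument "targets" is a list of rows, each a list of 3 entries, a list of its own where there are three numbers: the shift along the tool's x, y, z in cm, then the turn, a rotation vector about the tool's x, y, z in rad, then the opening in per cent of the stroke, from 0 (shut) to 100 (fully open). In form: [[[x, y, z], [wx, wy, wz], gripper], ...]. A call has 1 to 20 rows; each row shifts and turns the commanded pose from where the row before left it, along the tool's axes as they then stand; what a row does not reach is not made up. A row lasts 1/8 s, in which the tool goes at most 62.5 mm and 10.7 degrees, less where a joint would pass 70% of its speed; a pose out of reach is approached as far as the arm can. A call with a gripper value outside its range is refused whole. The fingers move at their own pace and stop on an object; "grip_force" is the grip in N (left out, the last holds). Time passes only in rows, so rows that do not move let the fingers close. It gives the time, the measured TCP pose, the force, the opening and the grip force at its end, in the units of the state.
- r.read_state(): the state, without advancing time (a new reading comes with each control period).
- r.camera(name): name is "scene" or "top" or "wrist"; returns a dict with "image" (384x512x3 uint8, blue, green, red), "vertical_fov" (degrees; the focal length in pixels is half the picture's height over the tangent of half this angle, whatever the lens; pixels are square), "cx", "cy" (the principal point, pixels), "k1" (the pictures are not rectified: a ray, as slopes to the right and down, at radius r is drawn at 1 + k1 r^2 times it, then the intrinsics apply), "cam_to_world" (4x4, takes a point from camera to world coordinates). Camera axes: x right, y down, z forward; pixel columns grow to the right and rows downward; lengths in m; the calibration is good to about 2 mm. A picture is of the moment at which its call begins. There is no depth.
- r.close_job(): hands the job in; it is judged then, once.
The state is a dict: "time": time; "joint_positions": joint angles; "joint_vel": joint speeds; "joint_torque": joint torques, N m; "ee_pos": TCP position; "eef_rot": TCP orientation; "ft_force": force on the tool from outside, world axes, zero at the start; "torque": the same for the moment, N m; "width": finger opening in m; "grip_force": force on a finger pad.
Only numpy, scipy, OpenCV 4.12 (cv2) and the standard library are available. Lean on these libraries where they do the work, as an engineer would, in place of code of your own. Each camera call takes 0.05 s, during which the arm holds its last target. There are 200 camera calls.

TASK

The white tray of steel ferrules is needed on the purple work mat, but three bottles stand in front of it in the grey bench caddy: first clear all three bottles onto the white set-down board, then take the tray out and set it squarely on the middle of the purple mat, and only then put the bottles back into the caddy, each standing wholly on the coaster of its own colour (they may have been left on the wrong coasters). Keep the bottles upright and the tray level, and leave the amber jar in the caddy where it is.

Things in the scene. Friction and masses are not known exactly. Their poses are not given: they have to be found in the camera images.
- bottle_blue_mid (a point): Centre (half-way up, 47.5 mm above its underside) of the upright milky bottle with blue cap and blue label band: round body 40 mm in diameter up to 68 mm, then a narrow shoulder and a cap 29 mm in diameter; 95 mm tall in all, about 0.1 kg. It starts upright on one of the three coasters, in any order.
- bottle_yellow_mid (a point): Centre (half-way up, 47.5 mm above its underside) of the upright milky bottle with yellow cap and yellow label band: round body 40 mm in diameter up to 68 mm, then a narrow shoulder and a cap 29 mm in diameter; 95 mm tall in all, about 0.1 kg. It starts upright on one of the three coasters, in any order.
- bottle_red_mid (a point): Centre (half-way up, 47.5 mm above its underside) of the upright milky bottle with red cap and red label band: round body 40 mm in diameter up to 68 mm, then a narrow shoulder and a cap 29 mm in diameter; 95 mm tall in all, about 0.1 kg. It starts upright on one of the three coasters, in any order.
- tray_mid (a point): Centre (half-way up) of the open white tray full of steel ferrules: 58 mm (its x) by 96 mm (its y, long side), 34 mm high, upright outer sides, about 0.16 kg; z up. It starts on the caddy floor (3 mm above the bench) behind the bottles, its centre line 67 to 73 mm from the row of coasters, its x across the row; 40 mm free to the caddy's rear rim. Grip it across the 58 mm.
- coaster_blue: Flat plain disc, coloured blue, 58 mm in diameter, 2 mm thick, fixed on the caddy floor; origin at the centre of its underside, 3 mm above the bench, so its top is 5 mm above the bench. The three lie in a row 66 mm apart, in any order; x points across the row, towards the ferrule tray behind.
- coaster_yellow: Flat plain disc, coloured yellow, 58 mm in diameter, 2 mm thick, fixed on the caddy floor; origin at the centre of its underside, 3 mm above the bench, so its top is 5 mm above the bench. The three lie in a row 66 mm apart, in any order; x points across the row, towards the ferrule tray behind.
- coaster_red: Flat plain disc, coloured red, 58 mm in diameter, 2 mm thick, fixed on the caddy floor; origin at the centre of its underside, 3 mm above the bench, so its top is 5 mm above the bench. The three lie in a row 66 mm apart, in any order; x points across the row, towards the ferrule tray behind.
- board: Plain white set-down board at one side of the caddy, fixed, 160 mm (x) by 180 mm (y), 6 mm thick; origin at the centre of its underside, z up. The three bottles fit on it side by side with room for fingers.
- mat: Purple work mat at the other side of the caddy, fixed, 100 mm (x) by 136 mm (y, its long side), 2 mm thick; origin at the centre of its underside, z up.
- jar_mid (a point): Centre of a small amber jar with white cap, 32 mm in diameter, 40 mm tall, loose on the caddy floor near one end of the ferrule tray; leave it alone (a small brass polishing puck, 24 mm high, stands near the other end). The caddy is a fixed grey open tray, 190 mm across the row by 210 mm along it, floor 3 mm thick, rim 12 mm high above the bench.

How it is judged:
By the outcome, as a careful person would: the job done as asked, in the order asked, and still so for the second after the job is handed in, with the robot touching nothing.
It also fails if it takes over 141 s, if anything falls off the work surface, if the arm or the gripper's body presses on something with over 40 N, if the wrist force passes 120 N, or if a joint passes its speed limit or range.

## Working session

There is one attempt and no reset: what is moved stays moved. The work goes in short steps, Python scripts to look and compute and a tool call to move; the robot and the scene stay as the last step left them, time stands still between calls to the robot, and variables do not carry over. Pictures are saved under pics/ and viewed, at most 14 in all, crops included, and the job is handed in when it is done.

Besides the shell and the picture viewer there is one more tool, called after "Emit:" by a JSON object that holds its "name" and its "arguments". move_arm: Moves the arm, as the interface text tells. Its arguments: {"type":"object","properties":{"targets":{"type":"array"},"grip_force":{"type":"number"}},"required":["targets"]}

```bash
ls; mkdir -p pics
cat > h.py <<'E'
import numpy as np, cv2
from bench import r
def cam(n):
    c=r.camera(n); c['f']=192/np.tan(np.radians(c['vertical_fov'])/2); return c
def ray(c,u,v):
    xd=np.array([(u-c['cx'])/c['f'],(v-c['cy'])/c['f']]); x=xd.copy()
    for _ in range(30): x=xd/(1+c['k1']*(x@x))
    T=np.array(c['cam_to_world']); return T[:3,3],T[:3,:3]@np.array([x[0],x[1],1])
def onz(c,u,v,z):
    o,d=ray(c,u,v); return o+d*(z-o[2])/d[2]
E
python3 - <<'E'
from h import *
s=r.read_state();print(s)
for n in ['scene','top','wrist']:
    c=cam(n);cv2.imwrite(f'pics/{n}0.png',c['image']);print(n,c['f'],c['cx'],c['cy'],c['k1'],np.round(c['cam_to_world'],3).tolist())
t=cv2.imread('pics/top0.png');s=cv2.imread('pics/scene0.png')
cv2.imwrite('pics/top0b.png',cv2.resize(t,(800,600),interpolation=cv2.INTER_CUBIC))
E
```

```text
pics
{'time': 0.0, 'joint_positions': array([ 1.32238844,  0.3328641 , -0.0647235 ,  1.46095201,  0.02158839,
        1.34988685, -0.08852153]), 'joint_vel': array([-5.59562260e-04,  3.95407967e-04, -2.09300526e-05, -7.30701104e-04,
        1.86008012e-03,  5.59970435e-04,  6.34239803e-05]), 'joint_torque': array([-7.08569914e-04, -6.23262906e+01,  2.42872996e-02, -3.89899814e+01,
       -6.12156163e-02,  3.97146447e-02,  9.48842080e-05]), 'ee_pos': array([ 0.13985831, -0.60875131,  0.22175374]), 'eef_rot': array([ 9.93631778e-01,  1.12673814e-01, -1.02991962e-04, -7.00074005e-04]), 'ft_force': array([ 0.3452299 , -0.59201766,  0.46655181]), 'torque': array([-0.00643315,  0.00175662,  0.02217528]), 'grip_force': 0.0, 'width': 0.08683285990583665}
scene 348.7256611601327 257.4372156595993 194.72626791830353 -0.09231160323506304 [[0.249, 0.646, -0.722, 1.065], [0.968, -0.155, 0.195, -0.156], [0.014, -0.748, -0.664, 0.556], [0.0, 0.0, 0.0, 1.0]]
top 480.0292936562691 249.50771166033098 188.57037557101367 -0.06690431375515515 [[0.006, -1.0, 0.03, 0.504], [-1.0, -0.006, -0.014, 0.016], [0.014, -0.03, -0.999, 1.041], [0.0, 0.0, 0.0, 1.0]]
wrist 297.2931835701361 250.1313791429194 194.68663455708898 -0.07424399483260155 [[0.225, -0.934, -0.279, 0.216], [-0.974, -0.215, -0.064, -0.592], [-0.001, 0.286, -0.958, 0.385], [0.0, 0.0, 0.0, 1.0]]
```

View pics/top0b.png

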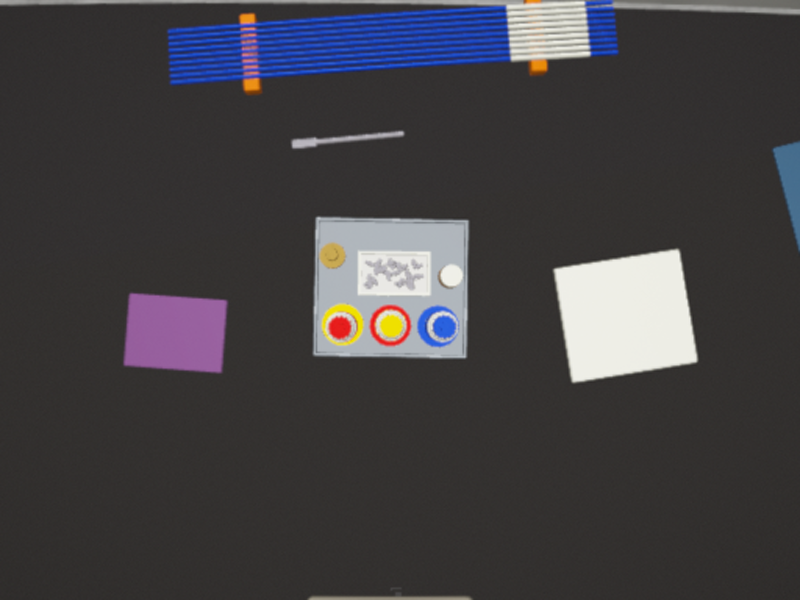

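View pics/scene0.png

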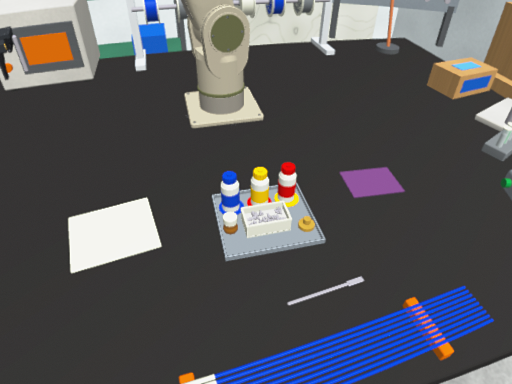

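The top view (800x600 enlargement) shows the bottles red, yellow and blue at about (341,327), (391,325) and (443,327). They stand on the yellow, red and blue coasters, so red and yellow are swapped. The tray is at (395,273), with the mat on the left (+y) and the board on the right (-y). Next I measure.

```bash
cat >> h.py <<'E'
COL=dict(blue=(105,130),yellow=(22,35),red=(174,6),purple=(135,165))
def mask(img,name,smin=120,vmin=70):
    h=cv2.cvtColor(img,cv2.COLOR_BGR2HSV);a,b=COL[name];H=h[...,0]
    m=((H>=a)&(H<=b)) if a<b else ((H>=a)|(H<=b))
    return (m&(h[...,1]>smin)&(h[...,2]>vmin)).astype(np.uint8)
def blobs(m,amin=20):
    cs,_=cv2.findContours(m,cv2.RETR_EXTERNAL,cv2.CHAIN_APPROX_NONE)
    return sorted([c for c in cs if cv2.contourArea(c)>amin],key=cv2.contourArea,reverse=True)
def rect(c,cnt,z):
    """min-area rectangle of a contour, measured on plane z (mm, deg)"""
    p=np.array([onz(c,u,v,z)[:2] for u,v in cnt[:,0].astype(float)])*1000
    (x,y),(w,h),a=cv2.minAreaRect(p.astype(np.float32)); return np.round([x,y,w,h,a],1)
E
python3 - <<'E'
from h import *
c=cam('top');im=c['image']
for n in ['blue','yellow','red']:
    for b in blobs(mask(im,n)):
        (u,v),rad=cv2.minEnclosingCircle(b)
        if not(190<u<310 and 190<v<235): continue
        print(n,round(u,1),round(v,1),round(rad,1),cv2.contourArea(b),'z=.1',onz(c,u,v,.1).round(4)[:2],'z=.005',onz(c,u,v,.005).round(4)[:2])
for b in blobs(mask(im,'purple',60,50))[:1]: print('mat',rect(c,b,.002))
h=cv2.cvtColor(im,cv2.COLOR_BGR2HSV)
w=((h[...,1]<40)&(h[...,2]>190)).astype(np.uint8)
for b in blobs(w,100):
    x,y,ww,hh=cv2.boundingRect(b);print('white',x,y,ww,hh,rect(c,b,.006),rect(c,b,.037))
g=((h[...,2]>110)).astype(np.uint8);g[:,:190]=0;g[:,310:]=0;g[:130]=0;g[240:]=0
for b in blobs(g,100): print('caddy',cv2.boundingRect(b),rect(c,b,.012))
E
```

```text
blue 279.9 208.5 13.1 154.5 z=.1 [ 0.4936 -0.0573] z=.005 [ 0.4926 -0.0647]
blue 284.0 208.9 7.3 138.5 z=.1 [ 0.4928 -0.0654] z=.005 [ 0.4916 -0.0736]
yellow 218.8 207.3 13.3 507.5 z=.1 [0.4952 0.0623] z=.005 [0.4943 0.067 ]
yellow 250.1 208.1 7.2 140.5 z=.1 [0.494 0.001] z=.005 [ 4.93e-01 -4.00e-04]
red 249.4 207.7 13.2 504.0 z=.1 [0.4948 0.0025] z=.005 [0.4939 0.0012]
red 217.1 209.4 7.1 141.0 z=.1 [0.4911 0.0657] z=.005 [0.4898 0.0708]
mat [481.4 299.1 139.2 102.7  86.2]
white 355 160 91 84 [ 509.1 -327.8  159.6  179.6    9.2] [ 508.9 -317.5  154.9  174.3    9.2]
white 228 160 49 31 [ 5.645e+02 -4.100e+00  6.490e+01  1.038e+02  4.000e-01] [ 5.627e+02 -3.500e+00  6.300e+01  1.007e+02  4.000e-01]
white 326 21 52 17 [ 888.8 -221.9   33.7  112.7    4.7] [ 877.3 -214.8   32.7  109.3    4.7]
white 282 168 15 15 [ 5.65e+02 -8.41e+01  3.03e+01  3.04e+01  4.00e-01] [ 5.632e+02 -8.110e+01  2.940e+01  2.940e+01  4.000e-01]
caddy (200, 139, 100, 90) [545.7   0.6 210.  190.   89.3]
```

Emit:
{"name": "move_arm", "arguments": {"targets": [[[0, 0, 0], [0, 0, -0.168], 65], [[0, 0, 0], [0, 0, -0.168], 65], [[0, 0, 0], [0, 0, -0.168], 65], [[0, 0, 0], [0, 0, -0.168], 65], [[0, 0, 0], [0, 0, -0.168], 65], [[0, 0, 0], [0, 0, -0.168], 65], [[0, 0, 0], [0, 0, -0.168], 65], [[0, 0, 0], [0, 0, -0.168], 65], [[2, 1.3, 0], [0, 0, 0], 65], [[4, 2.6, 0], [0, 0, 0], 65], [[4, 2.6, 0], [0, 0, 0], 65], [[4.5, 2.9, 0], [0, 0, 0], 65], [[4.5, 2.9, 0], [0, 0, 0], 65], [[4.5, 2.9, 0], [0, 0, 0], 65], [[4.5, 2.9, 0], [0, 0, 0], 65], [[4.5, 2.9, 0], [0, 0, 0], 65], [[4.5, 2.9, 0], [0, 0, 0], 65], [[4.5, 2.9, 0], [0, 0, 0], 65], [[3, 2, 0], [0, 0, 0], 65], [[0, 0, 0], [0, 0, 0], 65]]}}

```text
time: 2.7
ee_pos: [0.4296, -0.1618, 0.2227]
eef_rot: [0.706, 0.709, 0.0, 0.0]
ft_force: [-0.8, -0.3, -0.6]
width: 0.0564
grip_force: 0.0
```

```bash
cat >> h.py <<'E'
def pose():
    from scipy.spatial.transform import Rotation as R
    s=r.read_state();M=R.from_quat(s['eef_rot']).as_matrix();return s,np.array(s['ee_pos']),M
def to(x,y,z,yaw):
    """tool-frame shift (cm) BEFORE turning, and turn vector, from here to the tool-down pose with tool x at yaw deg"""
    from scipy.spatial.transform import Rotation as R
    s,p,M=pose();a=np.radians(yaw);c,n=np.cos(a),np.sin(a)
    G=np.array([[c,n,0],[n,-c,0],[0,0,-1]])
    d=np.array([x,y,z])-p
    print('t',round(s['time'],2),'pos',p.round(4),'yaw',np.degrees(np.arctan2(M[1,0],M[0,0])).round(2),'tilt',np.degrees(np.arccos(-M[2,2])).round(2),'w',round(s['width'],4),'F',s['ft_force'].round(1),'grip',round(s['grip_force'],1),'q',s['joint_positions'].round(2))
    print(' shift pre-turn',(M.T@d*100).round(2),'post-turn',(G.T@d*100).round(2),'turn',R.from_matrix(M.T@G).as_rotvec().round(3))
E
python3 -c "
from h import *
to(.493,-.065,.11,90)
c=cam('wrist');cv2.imwrite('pics/w1.png',c['image'])"
```

```text
t 2.7 pos [ 0.4296 -0.1618  0.2227] yaw 90.23 tilt 0.03 w 0.0564 F [-0.8 -0.3 -0.6] grip 0.0 q [ 0.99 -0.   -0.71  1.84 -0.    1.3   0.28]
 shift pre-turn [ 9.65  6.37 11.27] post-turn [ 9.68  6.34 11.27] turn [ 0.001 -0.     0.004]
```

View pics/w1.png

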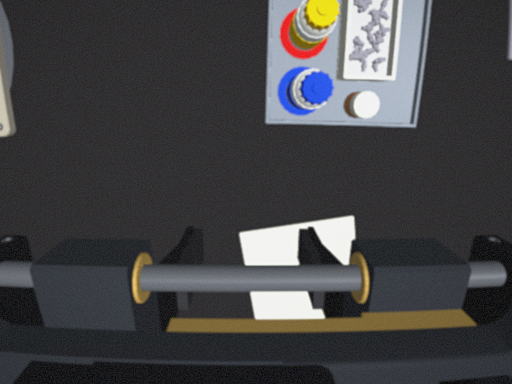

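```bash
python3 -c "
from h import *
c=cam('wrist')
for n in ['blue','yellow','red']:
    for b in blobs(mask(c['image'],n),60):
        (u,v),rad=cv2.minEnclosingCircle(b)
        if v<200: print(n,round(u),round(v),round(rad,1),cv2.contourArea(b),onz(c,u,v,.1).round(4)[:2],onz(c,u,v,.005).round(4)[:2])
"
```

```text
blue 318 85 16.7 763.0 [ 0.4892 -0.0661] [ 0.5098 -0.0597]
blue 302 89 24.4 623.5 [ 0.4751 -0.0697] [ 0.491  -0.0644]
yellow 323 10 18.7 708.0 [ 0.4912 -0.0031] [0.5124 0.0244]
yellow 306 29 17.5 217.0 [ 0.4768 -0.0184] [0.4932 0.004 ]
red 303 31 25.3 558.0 [ 0.4739 -0.0208] [0.4894 0.0008]
```

Emit:
{"name": "move_arm", "arguments": {"targets": [[[2, 1.3, 0], [0, 0, 0], 65], [[3.4, 2.2, 0], [0, 0, 0], 65], [[2.6, 1.7, 0], [0, 0, 0], 65], [[1.6, 1.0, 0], [0, 0, 0.004], 65], [[0, 0, 2], [0, 0, 0], 65], [[0, 0, 3], [0, 0, 0], 65], [[0, 0, 3], [0, 0, 0], 65], [[0, 0, 2.3], [0, 0, 0], 65], [[0, 0, 2], [0, 0, 0], 65], [[0, 0, 2], [0, 0, 0], 65], [[0, 0, 2], [0, 0, 0], 65], [[0, 0, 1.5], [0, 0, 0], 65], [[0, 0, 0.4], [0, 0, 0], 65], [[0, 0, 0], [0, 0, 0], 65]], "grip_force": 15}}

```text
time: 4.55
ee_pos: [0.4906, -0.0685, 0.0406]
eef_rot: [0.709, 0.705, 0.0, 0.0]
ft_force: [0.2, 0.1, 0.3]
width: 0.0564
grip_force: 0.0
```

```bash
python3 -c "
from h import *
to(.492,-.0655,.040,90)"
```

```text
t 4.55 pos [ 0.4906 -0.0685  0.0406] yaw 89.72 tilt 0.01 w 0.0564 F [0.2 0.1 0.3] grip 0.0 q [ 0.74  0.34 -0.78  1.96  0.29  0.96 -0.19]
 shift pre-turn [0.3  0.14 0.06] post-turn [0.3  0.14 0.06] turn [ 0.    -0.    -0.005]
```

Emit:
{"name": "move_arm", "arguments": {"targets": [[[0.3, 0.14, 0], [0, 0, 0], 65], [[0, 0, 0], [0, 0, 0], 40], [[0, 0, 0], [0, 0, 0], 20], [[0, 0, 0], [0, 0, 0], 20], [[0, 0, 0], [0, 0, 0], 20], [[0, 0, 0], [0, 0, 0], 20], [[0, 0, -1], [0, 0, 0], 20], [[0, 0, -2.5], [0, 0, 0], 20], [[0, 0, -3], [0, 0, 0], 20], [[0, 0, -3], [0, 0, 0], 20], [[0, 0, -2.5], [0, 0, 0], 20], [[-1.5, 0.1, -1], [0, 0, 0], 20], [[-3, 0.3, 0], [0, 0, 0], 20], [[-4.2, 0.3, 0], [0, 0, 0], 20], [[-4.2, 0.3, 0], [0, 0, 0], 20], [[-4.2, 0.3, 0], [0, 0, 0], 20], [[-4.2, 0.3, 0], [0, 0, 0], 20], [[-4.2, 0.3, 0], [0, 0, 0], 20], [[-3.2, 0.2, 0], [0, 0, 0], 20], [[-1.5, 0.1, 0], [0, 0, 0], 20]]}}

```text
time: 7.05
ee_pos: [0.511, -0.3703, 0.1693]
eef_rot: [0.71, 0.704, -0.0, -0.001]
ft_force: [-0.6, 1.0, -1.1]
width: 0.0397
grip_force: 15.0
```

```bash
python3 -c "
from h import *
to(.5178,-.3823,.041,99.2)"
```

```text
t 7.05 pos [ 0.511  -0.3703  0.1693] yaw 89.54 tilt 0.1 w 0.0397 F [-0.6  1.  -1.1] grip 15.0 q [ 1.03  0.45 -0.63  1.49  0.27  1.29  0.36]
 shift pre-turn [-1.2   0.71 12.83] post-turn [-1.29  0.48 12.83] turn [-0.002 -0.001 -0.169]
```

Emit:
{"name": "move_arm", "arguments": {"targets": [[[-0.6, 0.3, 0], [0, 0, -0.085], 20], [[0, 0, 1.5], [0, 0, -0.084], 20], [[0, 0, 2.5], [0, 0, 0], 20], [[0, 0, 2.5], [0, 0, 0], 20], [[0, 0, 2], [0, 0, 0], 20], [[0, 0, 1.5], [0, 0, 0], 20], [[0, 0, 0], [0, 0, 0], 20], [[0, 0, 0], [0, 0, 0], 20]]}}

```text
time: 8.05
ee_pos: [0.5159, -0.3738, 0.0714]
eef_rot: [0.647, 0.763, 0.0, 0.001]
ft_force: [0.7, -0.0, -0.3]
width: 0.0396
grip_force: 15.0
```

```bash
python3 -c "
from h import *
to(.5178,-.3823,.041,99.2)"
```

```text
t 8.05 pos [ 0.5159 -0.3738  0.0714] yaw 99.4 tilt 0.07 w 0.0396 F [ 0.7 -0.  -0.3] grip 15.0 q [ 1.03  0.56 -0.63  1.57  0.35  1.13  0.48]
 shift pre-turn [-0.87  0.05  3.04] post-turn [-0.87  0.05  3.04] turn [0.001 0.001 0.003]
```

Emit:
{"name": "move_arm", "arguments": {"targets": [[[-0.85, 0.05, 0.5], [0, 0, 0], 20], [[0, 0, 1.2], [0, 0, 0], 20], [[0, 0, 0.8], [0, 0, 0], 20], [[0, 0, 0.5], [0, 0, 0], 20], [[0, 0, 0], [0, 0, 0], 20], [[0, 0, 0], [0, 0, 0], 20], [[0, 0, 0], [0, 0, 0], 55], [[0, 0, 0], [0, 0, 0], 65], [[0, 0, 0], [0, 0, 0], 65], [[0, 0, -1], [0, 0, 0], 65], [[0, 0, -2.5], [0, 0, 0], 65], [[0, 0, -3.5], [0, 0, 0], 65], [[0, 0, -3.5], [0, 0, 0.08], 65], [[0, 0, -3], [0, 0, 0.08], 65], [[2, 0, -0.5], [0, 0, 0], 65], [[4, -0.3, 0], [0, 0, 0], 65], [[4.2, -0.3, 0], [0, 0, 0], 65], [[4.2, -0.3, 0], [0, 0, 0], 65], [[4.2, -0.3, 0], [0, 0, 0], 65], [[4.2, -0.3, 0], [0, 0, 0], 65]]}}

```text
time: 10.55
ee_pos: [0.5005, -0.1515, 0.18]
eef_rot: [0.705, 0.709, -0.0, -0.0]
ft_force: [1.0, 0.3, 0.1]
width: 0.0564
grip_force: 0.0
```

Emit:
{"name": "move_arm", "arguments": {"targets": [[[4.2, -0.3, 0], [0, 0, 0], 65], [[4.2, -0.3, 0], [0, 0, 0], 65], [[3.5, -0.2, 0], [0, 0, 0], 65], [[2, -0.2, 0], [0, 0, 0], 65], [[0, 0, 0], [0, 0, 0], 65], [[0, 0, 0], [0, 0, 0], 65]]}}

```text
time: 11.3
ee_pos: [0.4904, -0.0158, 0.1802]
eef_rot: [0.706, 0.709, -0.0, -0.0]
ft_force: [0.5, -0.7, -0.3]
width: 0.0565
grip_force: 0.0
```

```bash
python3 -c "
from h import *
to(.493,.001,.040,90)
for n in ['top','scene']:
  c=cam(n)
  for b in blobs(mask(c['image'],'blue'),20):
    (u,v),rad=cv2.minEnclosingCircle(b)
    if rad<20: print(n,round(u),round(v),round(rad,1),onz(c,u,v,.101).round(4)[:2])
"
```

```text
t 11.3 pos [ 0.4904 -0.0158  0.1802] yaw 90.23 tilt 0.05 w 0.0565 F [ 0.5 -0.7 -0.3] grip 0.0 q [ 0.76  0.15 -0.87  1.83  0.12  1.22 -0.15]
 shift pre-turn [ 1.68  0.27 14.02] post-turn [ 1.68  0.26 14.02] turn [-0.001  0.001  0.004]
top 386 20 17.3 [ 0.875  -0.2698]
top 441 197 8.3 [ 0.5181 -0.3794]
top 426 197 8.1 [ 0.5176 -0.3472]
top 383 2 8.1 [ 0.9124 -0.2654]
scene 153 38 19.4 [-0.4754 -0.2008]
scene 231 206 12.3 [ 0.5915 -0.0794]
scene 475 84 17.0 [0.1957 0.8357]
scene 82 229 10.9 [ 0.5874 -0.3514]
scene 72 208 9.1 [ 0.5234 -0.3771]
scene 150 10 11.5 [-0.9916 -0.2054]
```

Emit:
{"name": "move_arm", "arguments": {"targets": [[[1.68, 0.27, 1.5], [0, 0, 0.004], 65], [[0, 0, 2.5], [0, 0, 0], 65], [[0, 0, 3], [0, 0, 0], 65], [[0, 0, 3], [0, 0, 0], 65], [[0, 0, 2.5], [0, 0, 0], 65], [[0, 0, 1.5], [0, 0, 0], 65], [[0, 0, 0], [0, 0, 0], 65], [[0, 0, 0], [0, 0, 0], 20], [[0, 0, 0], [0, 0, 0], 20], [[0, 0, 0], [0, 0, 0], 20], [[0, 0, 0], [0, 0, 0], 20], [[0, 0, 0], [0, 0, 0], 20], [[0, 0, -1], [0, 0, 0], 20], [[0, 0, -2.5], [0, 0, 0], 20], [[0, 0, -3], [0, 0, 0], 20], [[0, 0, -3], [0, 0, 0], 20], [[0, 0, -2.5], [0, 0, 0], 20], [[0, 0, -1], [0, 0, 0], 20]]}}

```text
time: 13.65
ee_pos: [0.4939, 0.0019, 0.1721]
eef_rot: [0.707, 0.707, 0.0, 0.001]
ft_force: [-1.1, -0.1, -1.5]
width: 0.0395
grip_force: 15.0
```

Emit:
{"name": "move_arm", "arguments": {"targets": [[[-2, 0.2, 0], [0, 0, 0], 20], [[-4, 0.2, 0], [0, 0, 0], 20], [[-4.2, 0.2, 0], [0, 0, 0], 20], [[-4.2, 0.2, 0], [0, 0, 0], 20], [[-4.2, 0.2, 0], [0, 0, 0], 20], [[-4.2, 0.2, 0], [0, 0, 0], 20], [[-4.2, 0.2, 0], [0, 0, 0], 20], [[-3.6, 0.2, 0], [0, 0, 0], 20], [[-2.3, 0, 0], [0, 0, -0.08], 20], [[0, 0, 2], [0, 0, -0.08], 20], [[0, 0, 3], [0, 0, 0], 20], [[0, 0, 3], [0, 0, 0], 20], [[0, 0, 2], [0, 0, 0], 20], [[0, 0, 0], [0, 0, 0], 20], [[0, 0, 0], [0, 0, 0], 20]]}}

```text
time: 15.52
ee_pos: [0.5101, -0.3274, 0.0716]
eef_rot: [0.648, 0.761, 0.0, 0.001]
ft_force: [0.5, -0.4, -1.3]
width: 0.0397
grip_force: 15.0
```

```bash
python3 -c "
from h import *
to(.509,-.328,.0415,99.2)"
```

```text
t 15.53 pos [ 0.5101 -0.3274  0.0716] yaw 99.17 tilt 0.08 w 0.0397 F [ 0.5 -0.4 -1.3] grip 15.0 q [ 1.01  0.5  -0.66  1.65  0.34  1.1   0.42]
 shift pre-turn [-0.04 -0.12  3.01] post-turn [-0.04 -0.11  3.01] turn [ 0.001  0.001 -0.   ]
```

Emit:
{"name": "move_arm", "arguments": {"targets": [[[0, -0.1, 0.5], [0, 0, 0], 20], [[0, 0, 1.2], [0, 0, 0], 20], [[0, 0, 0.8], [0, 0, 0], 20], [[0, 0, 0.5], [0, 0, 0], 20], [[0, 0, 0], [0, 0, 0], 20], [[0, 0, 0], [0, 0, 0], 20], [[0, 0, 0], [0, 0, 0], 55], [[0, 0, 0], [0, 0, 0], 65], [[0, 0, 0], [0, 0, 0], 65], [[0, 0, -1], [0, 0, 0], 65], [[0, 0, -2.5], [0, 0, 0], 65], [[0, 0, -3.5], [0, 0, 0], 65], [[0, 0, -3.5], [0, 0, 0.08], 65], [[0, 0, -3], [0, 0, 0.08], 65], [[2, 0, -0.5], [0, 0, 0], 65], [[4, -0.2, 0], [0, 0, 0], 65], [[4.2, -0.2, 0], [0, 0, 0], 65], [[4.2, -0.2, 0], [0, 0, 0], 65], [[4.2, -0.2, 0], [0, 0, 0], 65], [[4.2, -0.2, 0], [0, 0, 0], 65]]}}

```text
time: 18.02
ee_pos: [0.4976, -0.0969, 0.18]
eef_rot: [0.706, 0.708, -0.0, -0.0]
ft_force: [0.5, 0.3, 0.8]
width: 0.0567
grip_force: 0.0
```

Emit:
{"name": "move_arm", "arguments": {"targets": [[[4.2, -0.2, 0], [0, 0, 0], 65], [[4.2, -0.2, 0], [0, 0, 0], 65], [[4.2, -0.2, 0], [0, 0, 0], 65], [[3, -0.1, 0], [0, 0, 0], 65], [[1, -0.1, 0], [0, 0, 0], 65], [[0, 0, 0], [0, 0, 0], 65], [[0, 0, 0], [0, 0, 0], 65]]}}

```text
time: 18.9
ee_pos: [0.4904, 0.0652, 0.1803]
eef_rot: [0.708, 0.707, -0.0, 0.0]
ft_force: [-0.7, -1.1, -0.6]
width: 0.0563
grip_force: 0.0
```

```bash
python3 -c "
from h import *
to(.4915,.066,.040,90)"
```

```text
t 18.9 pos [0.4904 0.0652 0.1803] yaw 89.91 tilt 0.04 w 0.0563 F [-0.7 -1.1 -0.6] grip 0.0 q [ 0.64  0.17 -0.94  1.82  0.15  1.23 -0.34]
 shift pre-turn [ 0.08  0.12 14.03] post-turn [ 0.08  0.11 14.03] turn [-0.     0.001 -0.001]
```

Emit:
{"name": "move_arm", "arguments": {"targets": [[[0.08, 0.11, 1.5], [0, 0, 0], 65], [[0, 0, 2.5], [0, 0, 0], 65], [[0, 0, 3], [0, 0, 0], 65], [[0, 0, 3], [0, 0, 0], 65], [[0, 0, 2.5], [0, 0, 0], 65], [[0, 0, 1.5], [0, 0, 0], 65], [[0, 0, 0], [0, 0, 0], 65], [[0, 0, 0], [0, 0, 0], 20], [[0, 0, 0], [0, 0, 0], 20], [[0, 0, 0], [0, 0, 0], 20], [[0, 0, 0], [0, 0, 0], 20], [[0, 0, 0], [0, 0, 0], 20], [[0, 0, -1], [0, 0, 0], 20], [[0, 0, -2.5], [0, 0, 0], 20], [[0, 0, -3], [0, 0, 0], 20], [[0, 0, -3], [0, 0, 0], 20], [[0, 0, -2.5], [0, 0, 0], 20], [[0, 0, -1], [0, 0, 0], 20]]}}

```text
time: 21.15
ee_pos: [0.492, 0.0676, 0.1721]
eef_rot: [0.707, 0.707, 0.001, 0.001]
ft_force: [-0.3, -0.3, -1.2]
width: 0.0397
grip_force: 15.0
```

Emit:
{"name": "move_arm", "arguments": {"targets": [[[-2, 0.1, 0], [0, 0, 0], 20], [[-4, 0.1, 0], [0, 0, 0], 20], [[-4.2, 0.1, 0], [0, 0, 0], 20], [[-4.2, 0.1, 0], [0, 0, 0], 20], [[-4.2, 0.1, 0], [0, 0, 0], 20], [[-4.2, 0.1, 0], [0, 0, 0], 20], [[-4.2, 0.1, 0], [0, 0, 0], 20], [[-4.2, 0.1, 0], [0, 0, 0], 20], [[-2.8, 0.1, 0], [0, 0, -0.08], 20], [[0, 0, 2], [0, 0, -0.08], 20], [[0, 0, 3], [0, 0, 0], 20], [[0, 0, 3], [0, 0, 0], 20], [[0, 0, 2], [0, 0, 0], 20], [[0, 0, 0], [0, 0, 0], 20], [[0, 0, 0], [0, 0, 0], 20]]}}

```text
time: 23.02
ee_pos: [0.5012, -0.2727, 0.0715]
eef_rot: [0.648, 0.761, 0.0, 0.001]
ft_force: [0.4, 0.8, 0.3]
width: 0.0398
grip_force: 15.0
```

```bash
python3 -c "
from h import *
to(.5002,-.2737,.0415,99.2)"
```

```text
t 23.02 pos [ 0.5012 -0.2727  0.0715] yaw 99.17 tilt 0.07 w 0.0398 F [0.4 0.8 0.3] grip 15.0 q [ 0.99  0.44 -0.7   1.75  0.32  1.07  0.35]
 shift pre-turn [-0.08 -0.11  3.  ] post-turn [-0.08 -0.11  3.  ] turn [ 0.001  0.001 -0.   ]
```

Emit:
{"name": "move_arm", "arguments": {"targets": [[[-0.1, -0.1, 0.5], [0, 0, 0], 20], [[0, 0, 1.2], [0, 0, 0], 20], [[0, 0, 0.8], [0, 0, 0], 20], [[0, 0, 0.5], [0, 0, 0], 20], [[0, 0, 0], [0, 0, 0], 20], [[0, 0, 0], [0, 0, 0], 20], [[0, 0, 0], [0, 0, 0], 55], [[0, 0, 0], [0, 0, 0], 65], [[0, 0, 0], [0, 0, 0], 65], [[0, 0, -1], [0, 0, 0], 65], [[0, 0, -2.5], [0, 0, 0], 65], [[0, 0, -4], [0, 0, 0], 65], [[0, 0, -4], [0, 0, 0.08], 65], [[0, 0, -4], [0, 0, 0.08], 75], [[2, 1, -2], [0, 0, 0], 90], [[4, 1.5, 0], [0, 0, 0], 90], [[4, 1.5, 0], [0, 0, 0], 90], [[2, 1, 0], [0, 0, 0], 90], [[0, 0, 0], [0, 0, 0], 90], [[0, 0, 0], [0, 0, 0], 90]]}}

```text
time: 25.52
ee_pos: [0.5494, -0.1549, 0.2158]
eef_rot: [0.707, 0.707, -0.0, 0.0]
ft_force: [-0.2, 0.4, 0.1]
width: 0.0787
grip_force: 0.0
```

```bash
python3 -c "
from h import *
to(.5627,-.0035,.12,90)
c=cam('wrist');cv2.imwrite('pics/w2.png',c['image'])
t=cam('top')
for n in COL:
  for b in blobs(mask(t['image'],n,100 if n!='purple' else 60,50),30):
    (u,v),rad=cv2.minEnclosingCircle(b)
    if v>100: print(n,round(u),round(v),round(rad,1),onz(t,u,v,.101).round(4)[:2],onz(t,u,v,.005).round(4)[:2])
cv2.imwrite('pics/t2.png',t['image'])
"
```

```text
t 25.52 pos [ 0.5494 -0.1549  0.2158] yaw 89.94 tilt 0.04 w 0.0787 F [-0.2  0.4  0.1] grip 0.0 q [ 0.84  0.31 -0.78  1.59  0.22  1.34  0.03]
 shift pre-turn [15.14  1.32  9.57] post-turn [15.14  1.33  9.58] turn [-0.     0.001 -0.001]
blue 280 208 13.2 [ 0.4937 -0.0572] [ 0.4926 -0.0646]
yellow 219 208 13.4 [0.4949 0.0622] [0.4939 0.0669]
yellow 212 163 7.7 [0.5818 0.0757] [0.5897 0.0818]
red 249 208 13.3 [0.4945 0.0026] [0.4936 0.0012]
purple 112 212 38.8 [0.4837 0.2717] [0.4816 0.2978]
```

View pics/w2.png

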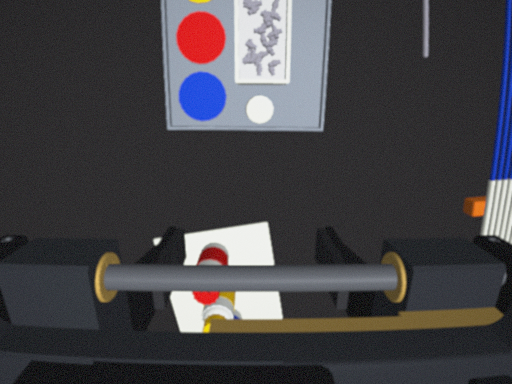

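View pics/t2.png

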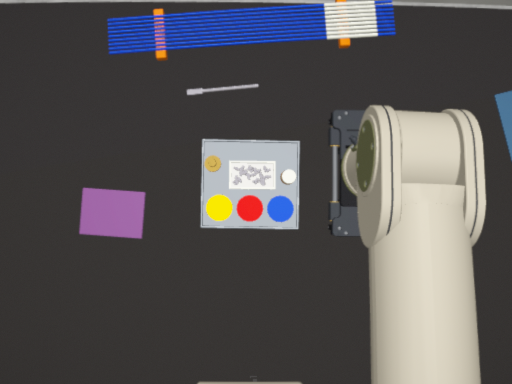

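The bottles all stand on the board and the coasters are clear: yellow at (219,208), red at (249,208), blue at (280,208). I'll move closer so the whole tray is in the wrist view.

Emit:
{"name": "move_arm", "arguments": {"targets": [[[2, 0.6, -1], [0, 0, 0], 90], [[3, 0.7, -1], [0, 0, 0], 90], [[2, 0, -1], [0, 0, 0], 90], [[0, 0, 0], [0, 0, 0], 90], [[0, 0, 0], [0, 0, 0], 90]]}}

```text
time: 26.25
ee_pos: [0.5624, -0.0849, 0.2453]
eef_rot: [0.708, 0.707, -0.0, 0.0]
ft_force: [-0.7, 0.4, 0.6]
width: 0.0784
grip_force: 0.0
```

```bash
python3 -c "
from h import *
to(.5627,-.0035,.12,90)
c=cam('wrist');im=c['image'];cv2.imwrite('pics/w3.png',im)
h=cv2.cvtColor(im,cv2.COLOR_BGR2HSV)
w=((h[...,1]<35)&(h[...,2]>195)).astype(np.uint8);w[220:]=0
for b in blobs(w,200): print('white',cv2.boundingRect(b),rect(c,b,.037))
for n in ['blue','red','yellow']:
  for b in blobs(mask(im,n),200): print(n,cv2.boundingRect(b),rect(c,b,.005))
t=cam('top');h=cv2.cvtColor(t['image'],cv2.COLOR_BGR2HSV)
for th in (170,190,205):
  w=((h[...,1]<40)&(h[...,2]>th)).astype(np.uint8)
  for b in blobs(w,600): 
    if 150<cv2.boundingRect(b)[1]<170: print('top',th,rect(t,b,.037))
"
```

```text
t 26.25 pos [ 0.5624 -0.0849  0.2453] yaw 89.94 tilt 0.05 w 0.0784 F [-0.7  0.4  0.6] grip 0.0 q [ 0.74  0.29 -0.81  1.55  0.22  1.4  -0.09]
 shift pre-turn [ 8.15  0.02 12.52] post-turn [ 8.14  0.03 12.53] turn [-0.     0.001 -0.001]
white (164, 17, 145, 163) [544.6  -2.6 189.3 166.   89.3]
white (394, 0, 7, 114) [735.5  50.6   7.3 128.2   5.4]
blue (456, 0, 56, 222) [902.4 -15.5  84.4 305.8   4.7]
blue (178, 130, 41, 42) [490.4 -65.3  56.2  54.9  88.3]
red (175, 78, 43, 45) [490.8   0.9  55.8  55.3  88.5]
red (191, 311, 22, 23) [ 479.9 -348.7   48.8   31.4   74.5]
yellow (173, 23, 45, 47) [492.2  66.9  54.6  55.8  89. ]
top 205 [ 348.  -259.4  458.3  147.3    4. ]
top 205 [ 5.637e+02 -3.500e+00  6.080e+01  9.650e+01  3.000e-01]
```

View pics/w3.png

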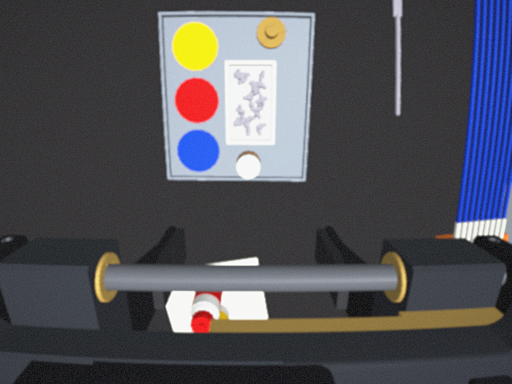

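```bash
python3 -c "
from h import *
c=cam('wrist');im=c['image']
h=cv2.cvtColor(im,cv2.COLOR_BGR2HSV)
for th in (215,225,235):
  w=((h[...,1]<35)&(h[...,2]>th)).astype(np.uint8);w[220:]=0
  for b in blobs(w,200): print(th,cv2.boundingRect(b),rect(c,b,.037),rect(c,b,.041))
"
```

```text
215 (167, 18, 142, 162) [544.8  -3.  188.1 164.6  89.4] [545.   -3.1 186.1 162.9  89.4]
225 (224, 59, 53, 87) [561.6  -3.6 100.3  62.7  89.9] [561.6  -3.6  99.2  62.   89.9]
225 (236, 155, 26, 25) [558.7 -81.7  30.7  30.7  44.9] [558.7 -80.9  30.4  30.4  44.9]
235 (225, 60, 52, 85) [561.5  -3.5  98.   60.8  89.9] [561.5  -3.6  96.9  60.1  89.9]
235 (236, 155, 25, 24) [558.7 -81.1  29.9  29.8  44.8] [558.7 -80.3  29.5  29.5  44.8]
```

Emit:
{"name": "move_arm", "arguments": {"targets": [[[2, 0, 1], [0, 0, 0], 90], [[3.5, 0, 2], [0, 0, 0], 90], [[2.14, 0, 3], [0, 0, 0], 90], [[0.5, 0, 3], [0, 0, 0], 90], [[0, 0, 3], [0, 0, 0], 90], [[0, 0, 3], [0, 0, 0], 90], [[0, 0, 2.5], [0, 0, 0], 90], [[0, 0, 2], [0, 0, 0], 90], [[0, 0, 1.5], [0, 0, 0], 90], [[0, 0, 0.6], [0, 0, 0], 90], [[0, 0, 0], [0, 0, 0], 90], [[0, 0, 0], [0, 0, 0], 90]], "grip_force": 25}}

```text
time: 27.9
ee_pos: [0.5632, -0.0023, 0.0303]
eef_rot: [0.707, 0.707, 0.0, 0.0]
ft_force: [-0.8, -0.2, 0.1]
width: 0.0782
grip_force: 0.0
```

```bash
python3 -c "
from h import *
to(.562,-.0035,.010,90)"
```

```text
t 27.9 pos [ 0.5632 -0.0023  0.0303] yaw 90.0 tilt 0.07 w 0.0782 F [-0.8 -0.2  0.1] grip 0.0 q [ 0.55  0.5  -0.77  1.79  0.41  1.01 -0.38]
 shift pre-turn [-0.12 -0.13  2.03] post-turn [-0.12 -0.12  2.03] turn [ 0.001  0.    -0.   ]
```

Emit:
{"name": "move_arm", "arguments": {"targets": [[[-0.12, -0.12, 1.2], [0, 0, 0], 90], [[0, 0, 0.8], [0, 0, 0], 90], [[0, 0, 0], [0, 0, 0], 90], [[0, 0, 0], [0, 0, 0], 40], [[0, 0, 0], [0, 0, 0], 40], [[0, 0, 0], [0, 0, 0], 40], [[0, 0, 0], [0, 0, 0], 40], [[0, 0, -0.5], [0, 0, 0], 40], [[0, 0, -1.5], [0, 0, 0], 40], [[0, 0, -2.5], [0, 0, 0], 40], [[0, 0, -2.5], [0, 0, 0], 40], [[0, 0, -2.5], [0, 0, 0], 40], [[0, 0, -1.5], [0, 0, 0], 40], [[1.5, -0.8, 0], [0, 0, 0], 40], [[3, -1.6, 0], [0, 0, 0], 40], [[3, -1.6, 0], [0, 0, 0], 40], [[3, -1.6, 0], [0, 0, 0], 40], [[2, -0.8, 0], [0, 0, 0], 40], [[1, -0.4, 0], [0, 0, 0], 40], [[0, 0, 0], [0, 0, 0], 40]]}}

```text
time: 30.4
ee_pos: [0.4928, 0.1321, 0.1191]
eef_rot: [0.707, 0.708, -0.0, -0.0]
ft_force: [-0.2, -0.5, -1.6]
width: 0.058
grip_force: 25.0
```

```bash
python3 -c "
from h import *
to(.4814,.2991,.010,86.2)
for n in ('wrist','top'):
  c=cam(n);im=c['image']
  if n=='wrist': cv2.imwrite('pics/w4.png',im)
  for b in blobs(mask(im,'purple',60,50),500)[:1]: print(n,cv2.boundingRect(b),rect(c,b,.002))
"
```

```text
t 30.4 pos [0.4928 0.1321 0.1191] yaw 90.08 tilt 0.04 w 0.058 F [-0.2 -0.5 -1.6] grip 25.0 q [ 0.46  0.29 -0.92  1.85  0.26  1.13 -0.55]
 shift pre-turn [16.71 -1.11 10.91] post-turn [16.59 -2.25 10.91] turn [-0.001  0.     0.068]
wrist (174, 0, 122, 87) [476.7 265.6  71.7 102.8  87. ]
```

View pics/w4.png

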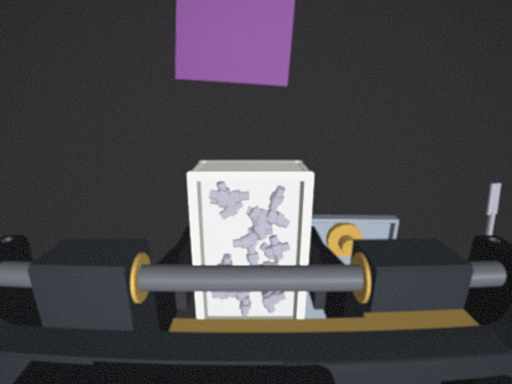

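Emit:
{"name": "move_arm", "arguments": {"targets": [[[1.5, -0.1, 0], [0, 0, 0], 40], [[3, -0.2, 0], [0, 0, 0], 40], [[3.5, -0.2, 0], [0, 0, 0], 40], [[3.5, -0.2, 0], [0, 0, 0], 40], [[3, -0.2, 0], [0, 0, 0], 40], [[1.7, -0.2, 0], [0, 0, 0.034], 40], [[0.5, 0, 0], [0, 0, 0.034], 40], [[0, 0, 1.5], [0, 0, 0], 40], [[0, 0, 2.5], [0, 0, 0], 40], [[0, 0, 2.5], [0, 0, 0], 40], [[0, 0, 1.5], [0, 0, 0], 40], [[0, 0, 0], [0, 0, 0], 40], [[0, 0, 0], [0, 0, 0], 40]]}}

```text
time: 32.12
ee_pos: [0.4831, 0.2988, 0.0402]
eef_rot: [0.731, 0.683, 0.0, 0.0]
ft_force: [0.9, 0.5, -0.5]
width: 0.0576
grip_force: 25.0
```

```bash
python3 -c "
from h import *
to(.4814,.2991,.0095,86.2)"
```

```text
t 32.12 pos [0.4831 0.2988 0.0402] yaw 86.1 tilt 0.06 w 0.0576 F [ 0.9  0.5 -0.5] grip 25.0 q [ 0.06  0.53 -0.85  1.77  0.46  1.05 -1.03]
 shift pre-turn [ 0.02 -0.17  3.07] post-turn [ 0.02 -0.17  3.07] turn [ 0.001 -0.001 -0.002]
```

Emit:
{"name": "move_arm", "arguments": {"targets": [[[0, -0.17, 1], [0, 0, 0], 40], [[0, 0, 1], [0, 0, 0], 40], [[0, 0, 0.6], [0, 0, 0], 40], [[0, 0, 0.45], [0, 0, 0], 40], [[0, 0, 0], [0, 0, 0], 40], [[0, 0, 0], [0, 0, 0], 40], [[0, 0, 0], [0, 0, 0], 72], [[0, 0, 0], [0, 0, 0], 80], [[0, 0, 0], [0, 0, 0], 90], [[0, 0, 0], [0, 0, 0], 90], [[0, 0, -1], [0, 0, 0], 90], [[0, 0, -2], [0, 0, 0], 90], [[0, 0, -4], [0, 0, 0], 90], [[0, 0, -4], [0, 0, -0.068], 90], [[-2, 0.3, -4], [0, 0, 0], 90], [[-4, 0.3, -2], [0, 0, 0], 90], [[-4, 0.3, 0], [0, 0, 0], 80], [[-4, 0.3, 0], [0, 0, 0], 65], [[-4, 0.3, 0], [0, 0, 0], 65], [[-2, 0, 0], [0, 0, 0], 65]]}}

```text
time: 34.62
ee_pos: [0.4963, 0.0964, 0.1804]
eef_rot: [0.708, 0.706, 0.0, 0.001]
ft_force: [1.0, 0.3, 0.4]
width: 0.0576
grip_force: 0.0
```

```bash
python3 -c "
from h import *
to(.5002,-.2737,.0415,99.2)
c=cam('top');im=c['image'];cv2.imwrite('pics/t3.png',im[150:270,60:320].repeat(3,0).repeat(3,1))
h=cv2.cvtColor(im,cv2.COLOR_BGR2HSV)
for th in (190,205):
  w=((h[...,1]<40)&(h[...,2]>th)).astype(np.uint8);w[:150]=0;w[260:]=0;w[:,180:]=0
  for b in blobs(w,200): print(th,cv2.boundingRect(b),rect(c,b,.036))
m=mask(im,'purple',60,50);m=cv2.morphologyEx(m,cv2.MORPH_CLOSE,np.ones((45,45)))
for b in blobs(m,500)[:1]: print('mat',rect(c,b,.002))
c=cam('wrist');im=c['image'];cv2.imwrite('pics/w5.png',im)
"
```

```text
t 34.62 pos [0.4963 0.0964 0.1804] yaw 89.88 tilt 0.1 w 0.0576 F [1.  0.3 0.4] grip 0.0 q [ 0.56  0.2  -0.93  1.79  0.17  1.23 -0.41]
 shift pre-turn [-37.     0.45  13.93] post-turn [-36.6   -5.53  13.89] turn [ 0.001  0.001 -0.163]
190 (124, 164, 56, 96) [475.9 190.9 196.8 115.8  17.4]
190 (84, 186, 47, 74) [450.8 308.4 159.7  71.7  17.7]
190 (112, 183, 30, 77) [463.1 262.1 168.9  18.   18.4]
205 (125, 169, 55, 62) [509.5 200.5  95.3 115.8  23.1]
205 (84, 193, 46, 67) [446.6 308.3 151.9  68.5  18.9]
205 (140, 227, 40, 33) [4.193e+02 1.890e+02 6.670e+01 8.160e+01 4.000e-01]
205 (113, 189, 29, 71) [456.8 260.8 156.4  15.1  19.6]
mat [483.4 330.7  76.1 102.5  86.5]
```

View pics/t3.png

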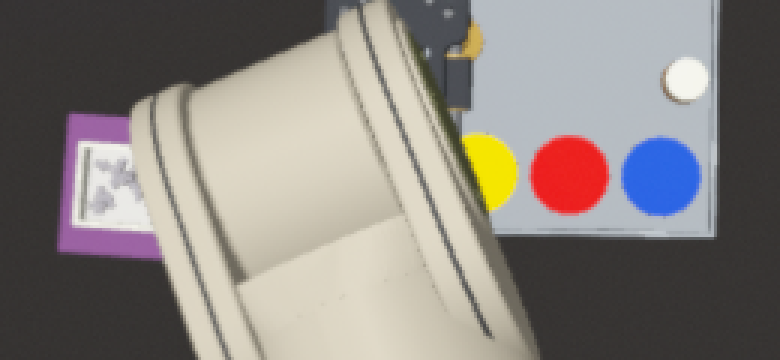

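View pics/w5.png

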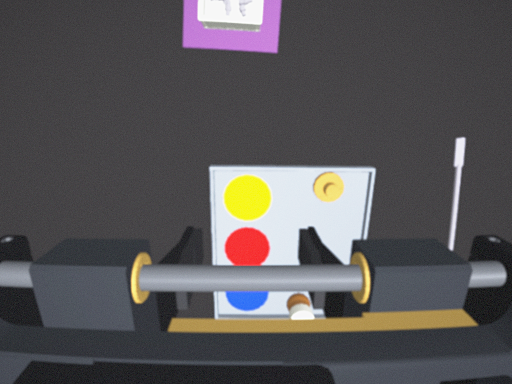

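Emit:
{"name": "move_arm", "arguments": {"targets": [[[-2, 0, 0], [0, 0, 0], 65], [[-4, 0.1, 0], [0, 0, 0], 65], [[-4.2, 0.1, 0], [0, 0, 0], 65], [[-4.2, 0.1, 0], [0, 0, 0], 65], [[-4.2, 0.1, 0], [0, 0, 0], 65], [[-4.2, 0.1, 0], [0, 0, 0], 65], [[-4.2, 0, 0], [0, 0, 0], 65], [[-4, 0, 0], [0, 0, 0], 65], [[-4, 0, 0], [0, 0, -0.08], 65], [[-2, 0, 0], [0, 0, -0.083], 65], [[0, 0, 0], [0, 0, 0], 65], [[0, 0, 0], [0, 0, 0], 65]]}}

```text
time: 36.22
ee_pos: [0.5033, -0.2692, 0.1796]
eef_rot: [0.647, 0.762, 0.0, 0.0]
ft_force: [0.7, 0.2, 0.3]
width: 0.0566
grip_force: 0.0
```

```bash
python3 -c "
from h import *
to(.5002,-.2737,.042,99.2)
c=cam('top');im=c['image'];cv2.imwrite('pics/t4.png',cv2.resize(im[165:260,60:190],None,fx=5,fy=5,interpolation=cv2.INTER_CUBIC))
h=cv2.cvtColor(im,cv2.COLOR_BGR2HSV)
for th in (150,190,205):
  w=((h[...,1]<50)&(h[...,2]>th)).astype(np.uint8);w[:150]=0;w[260:]=0;w[:,180:]=0
  for b in blobs(w,200): print(th,cv2.boundingRect(b),rect(c,b,.036))
m=mask(im,'purple',60,50)
for b in blobs(m,500)[:1]: print('mat',rect(c,b,.002))
"
```

```text
t 36.23 pos [ 0.5033 -0.2692  0.1796] yaw 99.37 tilt 0.05 w 0.0566 F [0.7 0.2 0.3] grip 0.0 q [ 1.    0.32 -0.7   1.64  0.21  1.26  0.42]
 shift pre-turn [-0.4  -0.39 13.76] post-turn [-0.39 -0.38 13.76] turn [ 0.001 -0.     0.003]
150 (83, 197, 51, 32) [482.4 295.9 105.7  61.4  86.1]
190 (84, 197, 48, 32) [482.3 298.9  98.6  60.8  86. ]
205 (84, 197, 48, 32) [482.3 298.9  97.7  59.8  86.2]
mat [481.2 299.2 139.  102.5  86.2]
```

View pics/t4.png

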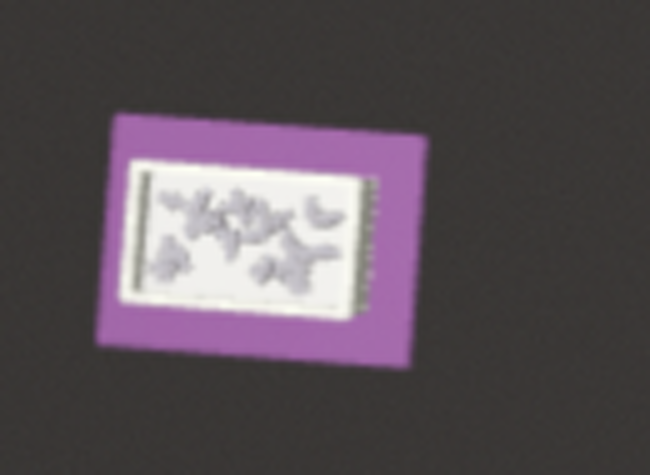

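Emit:
{"name": "move_arm", "arguments": {"targets": [[[-0.39, -0.38, 1.5], [0, 0, 0], 65], [[0, 0, 2.5], [0, 0, 0], 65], [[0, 0, 3], [0, 0, 0], 65], [[0, 0, 3], [0, 0, 0], 65], [[0, 0, 2.3], [0, 0, 0], 65], [[0, 0, 1.5], [0, 0, 0], 65], [[0, 0, 0], [0, 0, 0], 65], [[0, 0, 0], [0, 0, 0], 20], [[0, 0, 0], [0, 0, 0], 20], [[0, 0, 0], [0, 0, 0], 20], [[0, 0, 0], [0, 0, 0], 20], [[0, 0, 0], [0, 0, 0], 20], [[0, 0, -1], [0, 0, 0], 20], [[0, 0, -2.5], [0, 0, 0], 20], [[0, 0, -3], [0, 0, 0], 20], [[0, 0, -3], [0, 0, 0], 20], [[0, 0, -2.5], [0, 0, 0.08], 20], [[0, 0, -1], [0, 0, 0.08], 20], [[0, 0, 0], [0, 0, 0], 20]], "grip_force": 15}}

```text
time: 38.65
ee_pos: [0.4998, -0.2759, 0.1721]
eef_rot: [0.706, 0.708, 0.0, 0.001]
ft_force: [-0.2, -0.1, -0.6]
width: 0.0396
grip_force: 15.0
```

```bash
python3 -c "
from h import *
to(.493,.001,.041,90)"
```

```text
t 38.65 pos [ 0.4998 -0.2759  0.1721] yaw 90.2 tilt 0.09 w 0.0396 F [-0.2 -0.1 -0.6] grip 15.0 q [ 0.99  0.32 -0.67  1.65  0.21  1.25  0.27]
 shift pre-turn [27.7  -0.59 13.08] post-turn [27.69 -0.68 13.11] turn [0.001 0.001 0.004]
```

Emit:
{"name": "move_arm", "arguments": {"targets": [[[2, -0.1, 0], [0, 0, 0], 20], [[4, -0.1, 0], [0, 0, 0], 20], [[4.2, -0.1, 0], [0, 0, 0], 20], [[4.2, -0.1, 0], [0, 0, 0], 20], [[4.2, -0.1, 0], [0, 0, 0], 20], [[4.2, -0.1, 0], [0, 0, 0], 20], [[3.4, 0, 0], [0, 0, 0], 20], [[1.5, 0, 1], [0, 0, 0], 20], [[0, 0, 2.5], [0, 0, 0], 20], [[0, 0, 2.5], [0, 0, 0], 20], [[0, 0, 2.5], [0, 0, 0], 20], [[0, 0, 1.5], [0, 0, 0], 20], [[0, 0, 0], [0, 0, 0], 20], [[0, 0, 0], [0, 0, 0], 20]]}}

```text
time: 40.4
ee_pos: [0.493, 0.0015, 0.0718]
eef_rot: [0.706, 0.708, 0.0, 0.0]
ft_force: [0.5, 0.3, -0.5]
width: 0.0392
grip_force: 15.0
```

```bash
python3 -c "
from h import *
to(.493,.001,.041,90)"
```

```text
t 40.4 pos [0.493  0.0015 0.0718] yaw 90.2 tilt 0.05 w 0.0392 F [ 0.5  0.3 -0.5] grip 15.0 q [ 0.66  0.3  -0.84  1.94  0.26  1.01 -0.29]
 shift pre-turn [-0.05 -0.    3.08] post-turn [-0.05  0.    3.08] turn [0.001 0.    0.004]
```

Emit:
{"name": "move_arm", "arguments": {"targets": [[[0, 0, 1], [0, 0, 0], 20], [[0, 0, 1], [0, 0, 0], 20], [[0, 0, 0.7], [0, 0, 0], 20], [[0, 0, 0.4], [0, 0, 0], 20], [[0, 0, 0], [0, 0, 0], 20], [[0, 0, 0], [0, 0, 0], 20], [[0, 0, 0], [0, 0, 0], 55], [[0, 0, 0], [0, 0, 0], 65], [[0, 0, 0], [0, 0, 0], 65], [[0, 0, -1], [0, 0, 0], 65], [[0, 0, -2.5], [0, 0, 0], 65], [[0, 0, -3.5], [0, 0, 0], 65], [[0, 0, -3.5], [0, 0, 0], 65], [[0, 0, -3], [0, 0, 0], 65], [[-2, 0.1, -0.5], [0, 0, 0], 65], [[-4, 0.2, 0], [0, 0, 0], 65], [[-4.2, 0.2, 0], [0, 0, 0], 65], [[-4.2, 0.2, 0], [0, 0, 0], 65], [[-4.2, 0.2, 0], [0, 0, 0], 65], [[-4.2, 0.2, 0], [0, 0, 0], 65]]}}

```text
time: 42.9
ee_pos: [0.5043, -0.2281, 0.1809]
eef_rot: [0.706, 0.708, 0.0, 0.0]
ft_force: [0.5, 1.2, -0.5]
width: 0.0566
grip_force: 0.0
```

Emit:
{"name": "move_arm", "arguments": {"targets": [[[-4.2, 0.2, 0], [0, 0, 0], 65], [[-3.6, 0.2, 0], [0, 0, 0], 65], [[-1.7, 0.2, 0], [0, 0, -0.08], 65], [[-0.6, 0, 0], [0, 0, -0.08], 65], [[0, 0, 0], [0, 0, 0], 65], [[0, 0, 0], [0, 0, 0], 65]]}}

```text
time: 43.65
ee_pos: [0.5112, -0.3272, 0.1805]
eef_rot: [0.648, 0.762, 0.0, 0.0]
ft_force: [-0.8, -0.2, -0.5]
width: 0.0564
grip_force: 0.0
```

```bash
python3 -c "
from h import *
to(.509,-.328,.042,99.2)
t=cam('top')
for n in ['yellow','red','blue']:
  for b in blobs(mask(t['image'],n,100,50),30):
    (u,v),rad=cv2.minEnclosingCircle(b)
    if v>100 and 200<u<300: print(n,round(u),round(v),round(rad,1),onz(t,u,v,.1).round(4)[:2],onz(t,u,v,.005).round(4)[:2])
"
```

```text
t 43.65 pos [ 0.5112 -0.3272  0.1805] yaw 99.27 tilt 0.03 w 0.0564 F [-0.8 -0.2 -0.5] grip 0.0 q [ 1.02  0.4  -0.68  1.54  0.25  1.29  0.48]
 shift pre-turn [-0.04 -0.24 13.85] post-turn [-0.04 -0.23 13.85] turn [0.    0.    0.001]
yellow 219 207 13.3 [0.4952 0.0623] [0.4943 0.067 ]
yellow 212 163 7.7 [0.5818 0.0757] [0.5897 0.0818]
red 249 208 13.2 [0.4948 0.0025] [0.4939 0.0012]
blue 280 208 13.2 [ 0.4937 -0.0574] [ 0.4927 -0.0647]
```

Emit:
{"name": "move_arm", "arguments": {"targets": [[[0, -0.23, 1.5], [0, 0, 0], 65], [[0, 0, 2.5], [0, 0, 0], 65], [[0, 0, 3], [0, 0, 0], 65], [[0, 0, 3], [0, 0, 0], 65], [[0, 0, 2.4], [0, 0, 0], 65], [[0, 0, 1.5], [0, 0, 0], 65], [[0, 0, 0], [0, 0, 0], 65], [[0, 0, 0], [0, 0, 0], 20], [[0, 0, 0], [0, 0, 0], 20], [[0, 0, 0], [0, 0, 0], 20], [[0, 0, 0], [0, 0, 0], 20], [[0, 0, 0], [0, 0, 0], 20], [[0, 0, -1], [0, 0, 0], 20], [[0, 0, -2.5], [0, 0, 0], 20], [[0, 0, -3], [0, 0, 0], 20], [[0, 0, -3], [0, 0, 0], 20], [[0, 0, -3.5], [0, 0, 0.08], 20], [[0, 0, -2], [0, 0, 0.08], 20], [[0, 0, 0], [0, 0, 0], 20]]}}

```text
time: 46.08
ee_pos: [0.5096, -0.3283, 0.1928]
eef_rot: [0.706, 0.708, 0.0, 0.002]
ft_force: [-0.1, -0.2, -1.1]
width: 0.04
grip_force: 15.0
```

```bash
python3 -c "
from h import *
to(.493,.067,.041,90)"
```

```text
t 46.08 pos [ 0.5096 -0.3283  0.1928] yaw 90.21 tilt 0.17 w 0.04 F [-0.1 -0.2 -1.1] grip 15.0 q [ 1.01  0.38 -0.65  1.53  0.24  1.31  0.33]
 shift pre-turn [39.57 -1.55 15.1 ] post-turn [39.53 -1.66 15.18] turn [0.002 0.002 0.004]
```

Emit:
{"name": "move_arm", "arguments": {"targets": [[[2, -0.1, 0], [0, 0, 0], 20], [[4, -0.2, 0], [0, 0, 0], 20], [[4.2, -0.2, 0], [0, 0, 0], 20], [[4.2, -0.2, 0], [0, 0, 0], 20], [[4.2, -0.2, 0], [0, 0, 0], 20], [[4.2, -0.2, 0], [0, 0, 0], 20], [[4.2, -0.2, 0], [0, 0, 0], 20], [[4.2, -0.1, 0], [0, 0, 0], 20], [[4.2, -0.1, 0], [0, 0, 0], 20], [[2.8, -0.1, 0], [0, 0, 0], 20], [[1.2, 0, 0], [0, 0, 0], 20], [[0, 0, 2], [0, 0, 0], 20], [[0, 0, 3], [0, 0, 0], 20], [[0, 0, 3], [0, 0, 0], 20], [[0, 0, 2.5], [0, 0, 0], 20], [[0, 0, 1.5], [0, 0, 0], 20], [[0, 0, 0], [0, 0, 0], 20], [[0, 0, 0], [0, 0, 0], 20]]}}

```text
time: 48.32
ee_pos: [0.4921, 0.0659, 0.0718]
eef_rot: [0.706, 0.708, 0.0, 0.0]
ft_force: [0.8, 0.5, -0.8]
width: 0.0394
grip_force: 15.0
```

```bash
python3 -c "
from h import *
to(.493,.067,.041,90)"
```

```text
t 48.33 pos [0.4921 0.0659 0.0718] yaw 90.18 tilt 0.06 w 0.0394 F [ 0.8  0.5 -0.8] grip 15.0 q [ 0.56  0.32 -0.88  1.93  0.29  1.02 -0.45]
 shift pre-turn [0.11 0.09 3.08] post-turn [0.11 0.09 3.08] turn [0.001 0.    0.003]
```

Emit:
{"name": "move_arm", "arguments": {"targets": [[[0.1, 0.1, 1], [0, 0, 0], 20], [[0, 0, 1], [0, 0, 0], 20], [[0, 0, 0.7], [0, 0, 0], 20], [[0, 0, 0.4], [0, 0, 0], 20], [[0, 0, 0], [0, 0, 0], 20], [[0, 0, 0], [0, 0, 0], 20], [[0, 0, 0], [0, 0, 0], 55], [[0, 0, 0], [0, 0, 0], 65], [[0, 0, 0], [0, 0, 0], 65], [[0, 0, -1], [0, 0, 0], 65], [[0, 0, -2.5], [0, 0, 0], 65], [[0, 0, -3.5], [0, 0, 0], 65], [[0, 0, -3.5], [0, 0, 0], 65], [[0, 0, -3], [0, 0, 0], 65], [[-2, 0.1, -0.5], [0, 0, 0], 65], [[-4, 0.2, 0], [0, 0, 0], 65], [[-4.2, 0.2, 0], [0, 0, 0], 65], [[-4.2, 0.2, 0], [0, 0, 0], 65], [[-4.2, 0.2, 0], [0, 0, 0], 65], [[-4.2, 0.2, 0], [0, 0, 0], 65]]}}

```text
time: 50.82
ee_pos: [0.5044, -0.1624, 0.1809]
eef_rot: [0.706, 0.708, 0.0, 0.0]
ft_force: [0.3, -0.5, 0.1]
width: 0.0567
grip_force: 0.0
```

Emit:
{"name": "move_arm", "arguments": {"targets": [[[-4.2, 0.3, 0], [0, 0, 0], 65], [[-4.2, 0.3, 0], [0, 0, 0], 65], [[-4.2, 0.3, 0], [0, 0, 0], 65], [[-4.2, 0.3, 0], [0, 0, 0], 65], [[-3.1, 0.2, 0], [0, 0, -0.08], 65], [[-1.9, 0.2, 0], [0, 0, -0.08], 65], [[0, 0, 0], [0, 0, 0], 65], [[0, 0, 0], [0, 0, 0], 65]]}}

```text
time: 51.82
ee_pos: [0.5228, -0.3776, 0.1805]
eef_rot: [0.647, 0.762, 0.0, 0.0]
ft_force: [-0.8, 0.1, 0.2]
width: 0.0566
grip_force: 0.0
```

```bash
python3 -c "
from h import *
to(.5178,-.3823,.042,99.2)"
```

```text
t 51.83 pos [ 0.5228 -0.3776  0.1805] yaw 99.3 tilt 0.04 w 0.0566 F [-0.8  0.1  0.2] grip 0.0 q [ 1.04  0.48 -0.66  1.43  0.3   1.33  0.52]
 shift pre-turn [-0.39 -0.57 13.85] post-turn [-0.38 -0.57 13.85] turn [ 0.001 -0.     0.002]
```

Emit:
{"name": "move_arm", "arguments": {"targets": [[[-0.25, -0.57, 1.5], [0, 0, 0], 65], [[0, 0, 2.5], [0, 0, 0], 65], [[0, 0, 3], [0, 0, 0], 65], [[0, 0, 3], [0, 0, 0], 65], [[0, 0, 2.4], [0, 0, 0], 65], [[0, 0, 1.5], [0, 0, 0], 65], [[0, 0, 0], [0, 0, 0], 65], [[0, 0, 0], [0, 0, 0], 20], [[0, 0, 0], [0, 0, 0], 20], [[0, 0, 0], [0, 0, 0], 20], [[0, 0, 0], [0, 0, 0], 20], [[0, 0, 0], [0, 0, 0], 20], [[0, 0, -1], [0, 0, 0], 20], [[0, 0, -2.5], [0, 0, 0], 20], [[0, 0, -3], [0, 0, 0], 20], [[0, 0, -3], [0, 0, 0], 20], [[0, 0, -2.5], [0, 0, 0.08], 20], [[0, 0, -1], [0, 0, 0.08], 20], [[0, 0, 0], [0, 0, 0], 20]]}}

```text
time: 54.2
ee_pos: [0.5177, -0.3824, 0.1722]
eef_rot: [0.706, 0.708, 0.0, 0.001]
ft_force: [0.1, 0.6, -0.6]
width: 0.0394
grip_force: 15.0
```

```bash
python3 -c "
from h import *
to(.492,-.065,.041,90)"
```

```text
t 54.2 pos [ 0.5177 -0.3824  0.1722] yaw 90.21 tilt 0.1 w 0.0394 F [ 0.1  0.6 -0.6] grip 15.0 q [ 1.03  0.48 -0.63  1.45  0.29  1.31  0.38]
 shift pre-turn [31.76 -2.47 13.08] post-turn [31.74 -2.57 13.12] turn [0.001 0.001 0.004]
```

Emit:
{"name": "move_arm", "arguments": {"targets": [[[2, -0.2, 0], [0, 0, 0], 20], [[4, -0.3, 0], [0, 0, 0], 20], [[4.2, -0.3, 0], [0, 0, 0], 20], [[4.2, -0.3, 0], [0, 0, 0], 20], [[4.2, -0.3, 0], [0, 0, 0], 20], [[4.2, -0.3, 0], [0, 0, 0], 20], [[4.2, -0.3, 0], [0, 0, 0], 20], [[3.3, -0.3, 0], [0, 0, 0], 20], [[1.4, -0.1, 0], [0, 0, 0], 20], [[0, 0, 1.5], [0, 0, 0], 20], [[0, 0, 2.5], [0, 0, 0], 20], [[0, 0, 2.5], [0, 0, 0], 20], [[0, 0, 2], [0, 0, 0], 20], [[0, 0, 1.5], [0, 0, 0], 20], [[0, 0, 0], [0, 0, 0], 20], [[0, 0, 0], [0, 0, 0], 20]]}}

```text
time: 56.2
ee_pos: [0.4927, -0.0656, 0.0714]
eef_rot: [0.706, 0.708, 0.0, 0.0]
ft_force: [0.2, 0.7, -0.6]
width: 0.0394
grip_force: 15.0
```

```bash
python3 -c "
from h import *
to(.492,-.065,.041,90)"
```

```text
t 56.2 pos [ 0.4927 -0.0656  0.0714] yaw 90.16 tilt 0.04 w 0.0394 F [ 0.2  0.7 -0.6] grip 15.0 q [ 0.76  0.3  -0.81  1.93  0.25  1.01 -0.15]
 shift pre-turn [ 0.06 -0.07  3.04] post-turn [ 0.06 -0.07  3.04] turn [0.001 0.    0.003]
```

Emit:
{"name": "move_arm", "arguments": {"targets": [[[0, 0, 1], [0, 0, 0], 20], [[0, 0, 1], [0, 0, 0], 20], [[0, 0, 0.7], [0, 0, 0], 20], [[0, 0, 0.4], [0, 0, 0], 20], [[0, 0, 0], [0, 0, 0], 20], [[0, 0, 0], [0, 0, 0], 20], [[0, 0, 0], [0, 0, 0], 55], [[0, 0, 0], [0, 0, 0], 65], [[0, 0, 0], [0, 0, 0], 65], [[0, 0, -1], [0, 0, 0], 65], [[0, 0, -2.5], [0, 0, 0], 65], [[0, 0, -3.5], [0, 0, 0], 65], [[0, 0, -3.5], [0, 0, 0], 65], [[0, 0, -3], [0, 0, 0], 65], [[-2, 0, -2], [0, 0, 0], 65], [[-4, 0, -2], [0, 0, 0], 65], [[-4, 0, 0], [0, 0, 0], 65], [[-2.5, 0, 0], [0, 0, 0], 65], [[0, 0, 0], [0, 0, 0], 65], [[0, 0, 0], [0, 0, 0], 65]]}}

```text
time: 58.7
ee_pos: [0.4929, -0.1892, 0.2155]
eef_rot: [0.706, 0.709, 0.0, 0.0]
ft_force: [0.1, -0.1, -0.7]
width: 0.0567
grip_force: 0.0
```

```bash
python3 -c "
from h import *
c=cam('top')
cv2.imwrite('pics/t6.png',cv2.resize(c['image'][120:260,70:330],(780,420),interpolation=cv2.INTER_CUBIC))
w=cam('wrist');s=cam('scene');cv2.imwrite('pics/s6.png',np.hstack([cv2.resize(s['image'][140:270,150:420],(540,260)),w['image'][:260,150:400]]))
to(.492,-.15,.2,90)
"
```

```text
t 58.85 pos [ 0.4929 -0.1892  0.2153] yaw 90.27 tilt 0.02 w 0.0563 F [-0.4 -0.1 -0.9] grip 0.0 q [ 0.96  0.2  -0.76  1.7   0.14  1.31  0.18]
 shift pre-turn [ 3.92 -0.07  1.53] post-turn [ 3.92 -0.09  1.53] turn [0.    0.    0.005]
```

View pics/t6.png

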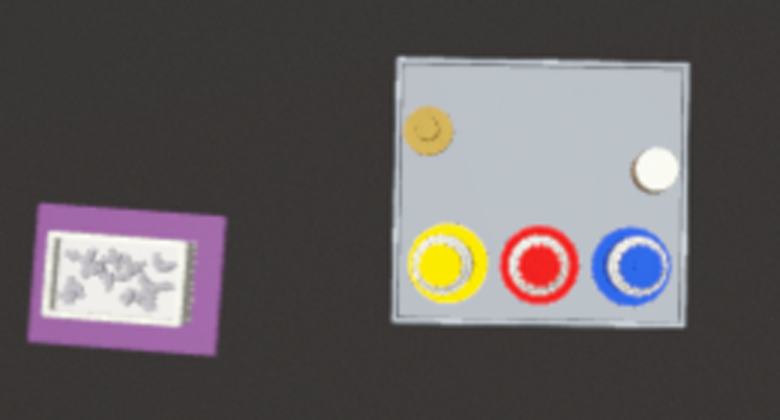

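View pics/s6.png

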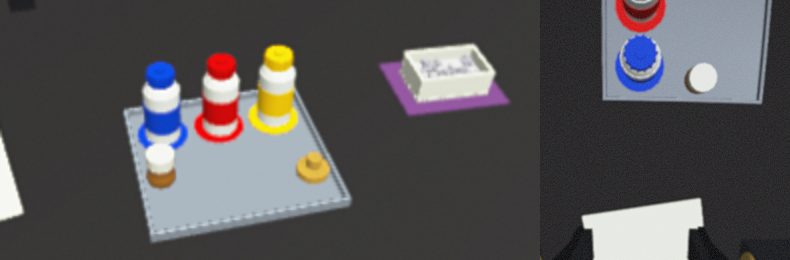

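The top view shows each bottle upright on its own coaster: yellow at (441,264), red at (540,265), blue at (638,265). The coaster rim is visible all round each one. The tray sits squarely in the middle of the mat, the jar has not moved, and the arm is clear, so I'm handing in.

```bash
python3 -c "
from bench import r
print(r.close_job())"
```

```text
the job is handed in; nothing more can be done
None
```

I handed the job in at about 59 s: the tray is square on the middle of the purple mat (centred to about 1 mm), each bottle is upright on its own-colour coaster, and the jar was left alone; the judge's result was not shown.

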